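Rebuild the hand wringer after cleaning

ROBOT

A 7-joint arm with a two-finger parallel gripper is mounted at the origin on a cart in front of the work surface, level with it; the furniture and walls round the work are solid. World frame = base frame: x ahead of the robot, y to its left, z up, the work surface at z = 0. Lengths are in m, angles in rad, forces in N, time in s.
With the tool pointing down it reaches from about 0.425 to 0.925 m from the base axis. Payload 6.8 kg.
Tool frame: the origin (TCP) lies between the finger pads; the fingertips stand 22 mm ahead of it and the grasp point (between the pads) lies 3 mm ahead of it; z points along the fingers, y is the line along which they close (so a half turn about z gives the same grasp; the last joint's range is limited). The gripper opens to 85 mm and grips with 20 to 120 N. Pads are 22 mm wide; open, the fingers measure 114 mm over their backs; the gripper's body (76 mm by 85 mm) begins 54 mm behind the grasp point. The pads swing forward as they close: fully open they stand 13 mm farther back than shut.
Start: joints at [1.076, 0.477, 0.022, 1.555, -0.011, 1.109, -0.083], TCP at [0.255, -0.625, 0.253] pointing down, gripper open.
Joint ranges: [-2.96, 2.96], [-0.34, 2.1], [-1.41, 1.46], [0.24, 2.44], [-1.37, 4.51], [0.17, 1.92], [-2.96, 2.96]. Speed limits (rad/s): [2.39, 2.39, 3.14, 3.14, 3.14, 3.14, 3.14].

INTERFACE

Orientations are given as a unit quaternion [w, x, y, z].
In Python, from station import bot gives the robot as it stands.
- The arm moves only by the tool servo_tool, never from a script. Its argument "motion" is a list that holds one entry, the list of rows, each a list of 5 numbers: the opening, from 0 (shut) to 1 (fully open), then the shift along the world's x, y, z each as a share of 0.04 m, from -1 to 1, then the turn about the world's z as a share of 0.12 rad, from -1 to 1. A call has 1 to 20 rows; each row shifts and turns the commanded pose from where the row before left it; what a row does not reach is not made up. A row lasts 1/10 s, in which the tool goes at most 50 mm and 8.59 degrees, less where a joint would pass 70% of its speed; a pose out of reach is approached as far as the arm can. A call with a number of a shift or a turn outside -1 to 1 is refused whole. A call with a gripper value outside its range is refused whole. The fingers move at their own pace and stop on an object; "newtons" is the grip in N (left out, the last holds). Time passes only in rows, so rows that do not move let the fingers close. It gives the time, the measured TCP pose, the force, the opening and the grip force at its end, in the units of the state.
- bot.get_obs(): the state, without advancing time (a new reading comes with each control period).
- bot.read_camera(name): name is "scene" or "top" or "wrist"; returns (picture, depth): 400x640x3 uint8, red, green, blue; 400x640 float32, m along the optical axis (not along the pixel's ray), 0 where there is no reading.
- bot.get_calibration(name): a dict with "fovy" (degrees; the focal length in pixels is half the picture's height over the tangent of half this angle, whatever the lens; pixels are square), "cx", "cy" (the principal point, pixels), "view" (4x4, takes a point from world to camera coordinates). Camera axes: x right, y down, z forward; pixel columns grow to the right and rows downward; lengths in m; the calibration is good to about 2 mm. A picture is of the moment at which its call begins: read the wrist's pose just before it. get_calibration takes no time and is no camera call; for the wrist camera it gives the pose at the moment of the call.
- bot.hand_in(): hands the job in; it is judged then, once.
The state is a dict: "t": time; "q": joint angles; "joint_vel": joint speeds; "joint_torque": joint torques, N m; "eef_pos": TCP position; "tool_rot": TCP orientation; "contact_force": force on the tool from outside, world axes, zero at the start; "torque": the same for the moment, N m; "gripper_width": opening from 0.0 (shut) to 1.0 (fully open); "grasp_force": force on a finger pad.
Only numpy, scipy, OpenCV 4.12 (cv2) and the standard library are available. Lean on these libraries where they do the work, as an engineer would, in place of code of your own. Each camera call takes 0.05 s, during which the arm holds its last target. There are 200 camera calls.

TASK

The hand wringer has been taken apart and washed; put it back together from the bottom up. First set the drip tray flat on the base between the two side frames, under where the rollers go; then take the rollers from the wire rack and lower the black one to the bottom of the slots in the side frames and the blue one onto it; last lay the red pressure bar across the tops of the frames, its two feet down in the slots. Leave the two brushes where they lie.

Things in the scene. Friction and masses are not known exactly. Their poses are not given: they have to be found in the camera images.
- wringer: Fixed. Grey base plate 114 (x) x 204 mm, top at z = 12, with two aluminium side frames at y = -82 and +82 mm, 14 mm thick, 107 mm high, 150 mm clear between. Each has a slot open at the top, 18 mm wide in x, centred on x = 0, floor at z = 45, mouth flared to 39 mm by round tips. Origin: on the worktop under the plate's centre; z up. Rollers and bar go along y, either way round.
- rack: Fixed drying rack of bent steel wire, 134 (x) x 133 mm. Origin: on the worktop under its centre. Two V troughs run along its y axis at x = -35 and +35 mm, one roller in each. The wires holding them, at y = -46 and +46, rise to z = 43 mm between and beside the rollers; the 80 mm between is open for fingers. Taps stand behind the sinks and shelves hang behind: carry along the front.
- black_roller: Black rubber roller, 32 mm diameter x 140 mm, with a steel journal 14 mm diameter x 21 mm at each end. Origin: on its axis at mid length; y along the axis (it can roll, so x and z point anywhere). Lies level in the rack, axis at z = 40 mm. Seated in the wringer its axis is at z = 52 mm. About 0.26 kg.
- blue_roller: As the black roller in all sizes and how it lies, but with a blue body; either roller may be in either trough. Seated in the wringer on the black roller its axis is at z = 84 mm. About 0.22 kg.
- drip_tray: Bright steel open tray, 56 (x) x 134 (y) x 18 mm high, wall 3 mm, rigid. Origin: centre of its underside, at z = 12 mm when on the wringer's base. Gripped across its 56 mm width from above. 0.16 kg.
- pressure_bar: Red bar 24 (x) x 198 (y) x 14 mm, at y = -82 and +82 an end pad 46 (x) x 22 mm with a steel foot 14 x 14 mm, 14 mm long, below and a black screw head above (to 29 mm over the underside). Origin: centre of the bar's underside, 14 mm above the soles. Stands on its feet; grip across the 24 mm at the middle. Seated, the pads rest on the side frames' tops: origin at z = 107 mm. About 0.28 kg.
- scrub_brush: Bystander: wooden brush with blue bristles, 61 x 154 x 46 mm; origin under its centre. Leave it.
- nail_brush: Bystander: orange brush, 30 x 85 x 23 mm; origin under its centre. Leave it.

How it is judged:
By the outcome, as a careful person would: the job done as asked, in the order asked, and still so for the second after the job is handed in, with the robot touching nothing.
It also fails if it takes over 134 s, if anything falls off the work surface, if the arm or the gripper's body presses on something with over 40 N, if the wrist force passes 120 N, or if a joint passes its speed limit or range.

## Working session

There is one attempt and no reset: what is moved stays moved. The work goes in short steps, Python scripts to look and compute and a tool call to move; the robot and the scene stay as the last step left them, time stands still between calls to the robot, and variables do not carry over. Pictures are saved under pics/ and viewed, at most 14 in all, crops included, and the job is handed in when it is done.

Besides the shell and the picture viewer there is one more tool, called in YAML: its name, and indented under it one key for each argument. servo_tool: Moves the arm, as the interface text tells. Shift numbers are shares of 0.04 m and turn numbers shares of 0.12 rad, none past 1 either way. Its arguments: {"type":"object","properties":{"motion":{"type":"array"},"newtons":{"type":"number"}},"required":["motion"]}

```bash
ls; mkdir -p pics; cat > h.py <<'E'
import numpy as np, cv2
from station import bot
def K(c):
    f=200/np.tan(np.radians(c['fovy'])/2); return f,c['cx'],c['cy']
def cloud(d,c):
    f,cx,cy=K(c); v,u=np.mgrid[:400,:640]
    p=np.stack([(u-cx)/f*d,(v-cy)/f*d,d],-1); V=np.array(c['view']); return (p-V[:3,3])@V[:3,:3]
def shot(n):
    c=bot.get_calibration(n); im,d=bot.read_camera(n); return im,d,c,cloud(d,c)
def ray(u,v,c,z):
    f,cx,cy=K(c); V=np.array(c['view']); R=V[:3,:3]; o=-R.T@V[:3,3]
    r=R.T@np.array([(u-cx)/f,(v-cy)/f,1]); return o+r*(z-o[2])/r[2]
def save(n,im): cv2.imwrite('pics/'+n+'.png',im[...,::-1])
E
python3 - <<'E'
from h import *
for n in('scene','top'):
    im,d,c,P=shot(n); save(n+'0',im); np.savez(n+'0.npz',im=im,d=d,P=P); print(n,c)
o=bot.get_obs(); print(o['t'],o['eef_pos'],o['tool_rot'])
E
```

```text
pics
scene {'fovy': 50.78393905743977, 'cx': 320.81075119626206, 'cy': 198.80154454725186, 'view': array([[-0.81931718, -0.57323959, -0.01075818,  0.41136035],
       [-0.2576074 ,  0.38482559, -0.88631128,  0.16509904],
       [ 0.51220873, -0.72339867, -0.46296498,  1.17430752],
       [ 0.        ,  0.        ,  0.        ,  1.        ]])}
top {'fovy': 56.342191313888975, 'cx': 315.2802337909476, 'cy': 201.1344981171117, 'view': array([[ 1.32387714e-02, -9.99912175e-01,  6.14229057e-04,
         4.58899681e-02],
       [-9.89338686e-01, -1.31878714e-02, -1.45034629e-01,
         4.61814394e-01],
       [ 1.45029992e-01,  1.31239973e-03, -9.89426389e-01,
         1.10532488e+00],
       [ 0.00000000e+00,  0.00000000e+00,  0.00000000e+00,
         1.00000000e+00]])}
0.1 [ 0.25446359 -0.62467832  0.25244749] [-7.82164836e-04  9.81353027e-01  1.92212341e-01 -2.01145606e-04]
```

View pics/top0.png

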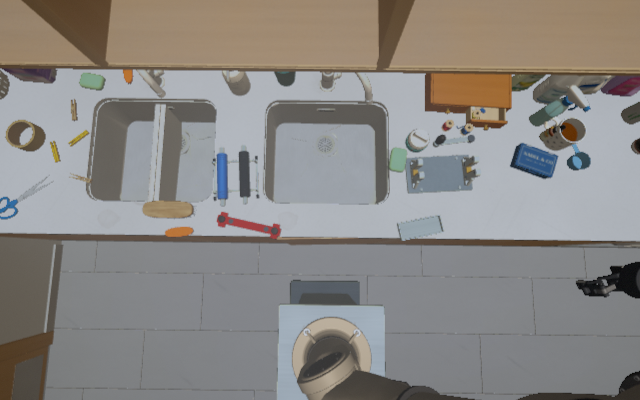

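View pics/scene0.png

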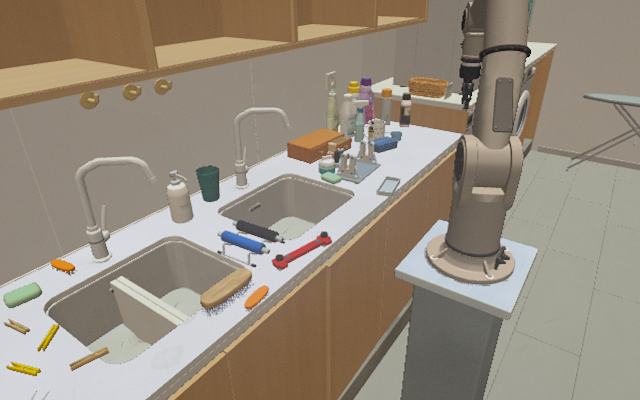

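The top view shows the wringer at (440,173), the tray at (420,227), the rack at (233,175) with blue (222,176) and black (244,174), and the red bar at (249,225). The scene view agrees.

```bash
python3 - <<'E'
from h import *
c=bot.get_calibration('top')
for n,u,v,z in[('wr',440,173,.012),('wrL',410,173,.1),('wrR',472,170,.1),('tray',420,227,.018),('rackblue',222,176,.056),('black',244,174,.056),('bar',249,225,.028)]:
    print(n,ray(u,v,c,z).round(3))
Z=np.load('top0.npz');im=Z['im'];P=Z['P'];hsv=cv2.cvtColor(im,cv2.COLOR_RGB2HSV)
def mr(n,m,box):
    b=np.zeros(m.shape,bool);x0,y0,x1,y1=box;b[y0:y1,x0:x1]=1;m=m&b
    q=P[m];print(n,m.sum(),q.mean(0).round(4)); 
    (cx,cy),(w,h),a=cv2.minAreaRect((q[:,:2]*1000).astype(np.float32)); print(cx,cy,w,h,a,np.median(q[:,2]),q[:,2].max())
H,S,V=hsv[...,0].astype(int),hsv[...,1],hsv[...,2]
mr('red',((H<6)|(H>174))&(S>150),(200,200,300,245))
mr('blue',(H>100)&(H<125)&(S>150),(205,140,235,215))
mr('black',(V<60),(235,140,255,215))
mr('tray',(P[...,2]>.01)&(P[...,2]<.04),(390,205,450,243))
mr('wringer',(P[...,2]>.007)&(P[...,2]<.016),(398,150,485,198))
mr('frames',(P[...,2]>.03),(398,150,485,198))
E
```

```text
wr [ 0.559 -0.339  0.012]
wrL [ 0.538 -0.222  0.1  ]
wrR [ 0.549 -0.402  0.1  ]
tray [ 0.388 -0.27   0.018]
rackblue [0.531 0.335 0.056]
black [0.538 0.268 0.056]
bar [0.386 0.252 0.028]
red 195 [0.3859 0.261  0.033 ]
366.6329040527344 189.71859741210938 307.4284973144531 54.35859680175781 73.11470794677734 0.02715782680089535 1.1605884935215716
blue 288 [0.5308 0.3359 0.062 ]
418.340087890625 229.8041534423828 423.2669677734375 96.42630767822266 42.85172653198242 0.05457214725352406 1.1605884935215716
black 0 [nan nan nan]<stdin>:8: RuntimeWarning: Mean of empty slice.
  ret = um.true_divide(
  return _methods._mean(a, axis=axis, dtype=dtype,
  ret = ret.dtype.type(ret / rcount)
Traceback (most recent call last):
ValueError: zero-size array to reduction operation maximum which has no identity
```

servo_tool:
  motion:
    - [[1, 0.4, 0.8, 0.25, 1], [1, 0.4, 0.8, 0.25, 1], [1, 0.4, 0.8, 0.25, 1], [1, 0.4, 0.8, 0.25, 1], [1, 0.4, 0.8, 0.25, 1], [1, 0.4, 0.8, 0.25, 1], [1, 0.4, 0.8, 0.25, 1], [1, 0.4, 0.8, 0.25, 1], [1, 0.4, 0.8, 0.25, 1], [1, 0.4, 0.8, 0.25, 1], [1, 0, 0, 0, 0], [1, 0, 0, 0, 0], [1, 0, 0, 0, 0]]

```text
t: 1.4
eef_pos: [0.4137, -0.3061, 0.3527]
tool_rot: [-0.0, 0.702, 0.712, -0.0]
contact_force: [-0.7, 0.2, -0.3]
gripper_width: 0.999
grasp_force: 0.0
```

```bash
python3 - <<'E'
from h import *
o=bot.get_obs(); print(o['t'],o['eef_pos'],o['tool_rot'],o['q'])
im,d,c,P=shot('wrist'); save('w1',im); np.savez('w1.npz',im=im,d=d,P=P); V=np.array(c['view']);print(c,-V[:3,:3].T@V[:3,3])
E
```

```text
1.4 [ 0.41371885 -0.30612063  0.35272908] [-4.55031387e-04  7.02313054e-01  7.11867987e-01 -3.69811706e-04] [ 0.82221968  0.14888375 -0.34321962  1.78441696  0.05368161  1.21841334
  0.47742533]
{'fovy': 59.163117567767046, 'cx': 315.10782141786774, 'cy': 200.15140041045768, 'view': array([[ 0.99991177,  0.01312856, -0.00202521, -0.40981122],
       [ 0.0131435 , -0.95567874,  0.29411798, -0.36593555],
       [ 0.0019259 , -0.29411865, -0.95576698,  0.38293534],
       [ 0.        ,  0.        ,  0.        ,  1.        ]])} [ 0.41384724 -0.23170817  0.47279523]
```

View pics/w1.png

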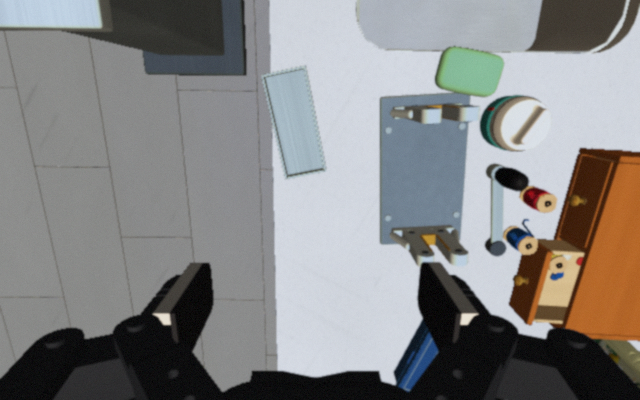

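The wrist view shows the tray centred at (295,122) and the wringer plate at (425,168), with the frames at (435,112) and (430,240). I'll fit rectangles to both.

```bash
cat >> h.py <<'E'
def rect(n,q):
    (cx,cy),(w,h),a=cv2.minAreaRect((q[:,:2]*1000).astype(np.float32))
    if w>h: w,h,a=h,w,a+90   # w short; a = angle of short side
    a=(a+90)%180-90
    print(n,len(q),'c %.1f %.1f w %.1f h %.1f a %.2f zmed %.4f'%(cx,cy,w,h,a,np.median(q[:,2]))); return cx,cy,a
def box(m,x0,y0,x1,y1):
    b=np.zeros(m.shape,bool);b[y0:y1,x0:x1]=1;return m&b
def big(m):
    n,l,s,_=cv2.connectedComponentsWithStats(m.astype(np.uint8)); return l==1+np.argmax(s[1:,4])
E
python3 - <<'E'
from h import *
Z=np.load('w1.npz');im=Z['im'];P=Z['P'];z=P[...,2]
hsv=cv2.cvtColor(im,cv2.COLOR_RGB2HSV)
print('table z',np.median(z[180:240,290:370]), 'tray depth z',z[122,285:310:5], 'plate',np.median(z[140:200,400:450]))
for lo in(.003,.009,.013): rect('tray',P[big(box((z>lo)&(z<.03),250,50,340,190))])
rect('plate',P[big(box((z>.007)&(z<.0175),370,85,480,255))])
for nm,b in(('fL',(370,90,480,130)),('fR',(370,215,480,275))):
    m=box(z>.03,*b); q=P[m]; rect(nm,q)
    print('ztop',np.percentile(q[:,2],[50,90,98,100]).round(4))
    t=q[q[:,2]>.098]; print(len(t)); 
    for k in(t[t[:,0]<t[:,0].mean()],t[t[:,0]>=t[:,0].mean()]): print(k.mean(0).round(4),k.min(0).round(4),k.max(0).round(4))
# colour-based 2nd check
H,S,V=[hsv[...,i].astype(int) for i in range(3)]
print(hsv[122,295],hsv[170,425],hsv[200,340])
E
```

```text
table z -0.00043344562731893353 tray depth z [0.00214986 0.00085916 0.00173663 0.00133419 0.0024617 ] plate 0.011513465034713363
tray 1538 c 387.7 -272.4 w 56.3 h 134.0 a 12.22 zmed 0.0125
tray 837 c 387.7 -272.4 w 56.3 h 134.0 a 12.22 zmed 0.0172
tray 757 c 387.7 -272.4 w 56.3 h 134.0 a 12.17 zmed 0.0173
plate 10488 c 559.1 -329.2 w 116.0 h 213.8 a 3.95 zmed 0.0115
fL 1313 c 497.7 -248.8 w 22.2 h 169.7 a 85.97 zmed 0.0955
ztop [0.0955 0.1063 0.1076 0.4728]
615
[ 0.5248 -0.2525  0.1263] [ 0.4138 -0.2622  0.0981] [ 0.5437 -0.2317  0.4728]
[ 0.57   -0.2511  0.1041] [ 0.5615 -0.2588  0.0982] [ 0.5823 -0.2435  0.1081]
fR 2123 c 487.8 -345.3 w 66.3 h 262.9 a 47.24 zmed 0.0811
ztop [0.0811 0.35   0.3564 0.4728]
747
[ 0.4559 -0.291   0.3609] [ 0.4138 -0.3025  0.3433] [ 0.4641 -0.2317  0.4728]
[ 0.5657 -0.4138  0.1035] [ 0.5346 -0.4246  0.098 ] [ 0.5932 -0.4064  0.1083]
[101  38 195] [105  60 149] [108  15 222]
```

servo_tool:
  motion:
    - [[1, -0.22, 0.28, -0.9, 0.55], [1, -0.22, 0.28, -0.9, 0.55], [1, -0.21, 0.28, -0.9, 0.56], [1, 0, 0, -0.9, 0], [1, 0, 0, -0.9, 0], [1, 0, 0, -0.9, 0], [1, 0, 0, -0.8, 0], [1, 0, 0, 0, 0], [1, 0, 0, 0, 0], [1, 0, 0, 0, 0]]

```text
t: 2.45
eef_pos: [0.3895, -0.2725, 0.1068]
tool_rot: [0.001, 0.627, 0.779, 0.0]
contact_force: [-0.0, -0.5, 1.3]
gripper_width: 1.002
grasp_force: 0.0
```

```bash
python3 - <<'E'
from h import *
o=bot.get_obs(); print(o['t'],o['eef_pos'],o['tool_rot'])
im,d,c,P=shot('wrist'); save('w2',im); np.savez('w2.npz',im=im,d=d,P=P);z=P[...,2]
q=P[big((z>.009)&(z<.03))];rect('t',q)
# wringer wide view reprocessing from w1
Z=np.load('w1.npz');P=Z['P'];z=P[...,2]
for nm,b in(('fL',(375,92,480,128)),('fR',(385,218,475,268))):
    m=box((z>.095)&(z<.115),*b); t=P[m]
    t=t[t[:,0]>.48];i=t[:,0]<.556;print(nm,t.mean(0).round(4),t.min(0).round(4),t.max(0).round(4),'inner edges',t[i][:,0].max() if i.any() else 0,t[~i][:,0].min())
E
```

```text
2.45 [ 0.38947789 -0.27248304  0.10676798] [1.20224787e-03 6.27468910e-01 7.78640683e-01 8.70990415e-05]
t 16788 c 550.0 -260.4 w 112.2 h 153.6 a 8.96 zmed 0.0116
fL [ 0.5507 -0.2524  0.1036] [ 0.5224 -0.2622  0.0951] [ 0.5823 -0.2435  0.1087] inner edges 0.5437037106405166 0.5615205990219666
fR [ 0.5646 -0.4135  0.1025] [ 0.5337 -0.4252  0.095 ] [ 0.5932 -0.4062  0.1083] inner edges 0.5544574889236771 0.572668739765927
```

View pics/w2.png

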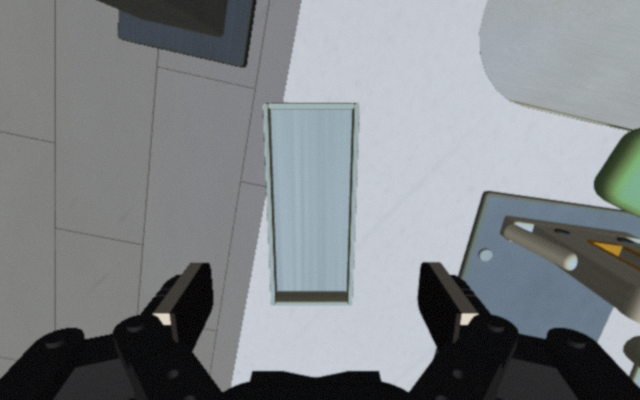

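The tray is centred between the fingers and aligned with them; descend and grip.

servo_tool:
  motion:
    - [[1, -0.04, 0, -0.8, 0], [1, 0, 0, -0.7, 0], [1, 0, 0, -0.48, 0], [1, 0, 0, 0, 0], [0.3, 0, 0, 0, 0], [0.3, 0, 0, 0, 0], [0.3, 0, 0, 0, 0], [0.3, 0, 0, 0, 0], [0.3, 0, 0, 0, 0], [0.3, 0, 0, 0, 0], [0.3, 0, 0, 0, 0]]
  newtons: 40

```text
t: 3.6
eef_pos: [0.3881, -0.2723, 0.0279]
tool_rot: [0.002, 0.627, 0.779, 0.0]
contact_force: [-0.4, 0.3, 6.0]
gripper_width: 0.642
grasp_force: 41.3
```

servo_tool:
  motion:
    - [[0.3, 0, 0, 0.5, 0], [0.3, 0, 0, 0.8, 0], [0.3, 0, 0, 0.9, 0], [0.3, 0, 0, 0.8, 0], [0.3, 0.5, -0.18, 0.75, -0.25], [0.3, 0.85, -0.3, 0, -0.25], [0.3, 0.85, -0.3, 0, -0.25], [0.3, 0.85, -0.3, 0, -0.25], [0.3, 0.8, -0.29, 0, -0.24], [0.3, 0.4, -0.15, 0, 0], [0.3, 0, 0, 0, 0], [0.3, 0, 0, 0, 0], [0.3, 0, 0, 0, 0]]

```text
t: 4.9
eef_pos: [0.5558, -0.3322, 0.1764]
tool_rot: [-0.0, 0.683, 0.73, -0.0]
contact_force: [0.2, -0.9, -1.9]
gripper_width: 0.64
grasp_force: 44.2
```

```bash
python3 - <<'E'
from h import *
o=bot.get_obs(); print(o['t'],o['eef_pos'],o['tool_rot'],o['grasp_force'],o['gripper_width'])
for n in('wrist','top'):
    im,d,c,P=shot(n); save(n+'3',im); np.savez(n+'3.npz',im=im,d=d,P=P)
E
```

```text
4.9 [ 0.55575119 -0.33220358  0.17640126] [-3.11954478e-04  6.83362462e-01  7.30079150e-01 -2.89568847e-04] 44.246222376823425 0.6404093520982043
```

View pics/wrist3.png

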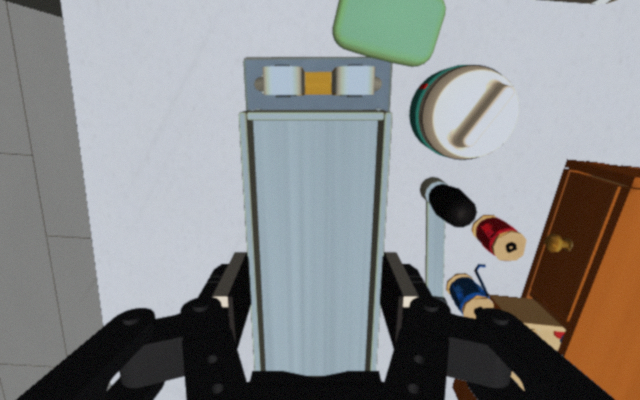

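The tray is square with the left frame (tips at about (283,81) and (355,81)). I'll check its clearance numerically.

```bash
python3 - <<'E'
from h import *
Z=np.load('wrist3.npz');im=Z['im'];P=Z['P'];z=P[...,2]
m=box((z>.085)&(z<.115),240,50,400,105);t=P[m];print(t.min(0).round(4),t.max(0).round(4),t.mean(0).round(4))
i=t[:,0]<.553
for s in(t[i],t[~i]): print(s.min(0).round(4),s.max(0).round(4))
m=box((z>.125)&(z<.17),225,105,410,240);t=P[m];print('tray',t.min(0).round(4),t.max(0).round(4));rect('tray',t)
Z=np.load('w1.npz')
E
```

```text
[ 0.5234 -0.2621  0.0885] [ 0.5832 -0.2429  0.1085] [ 0.5532 -0.2524  0.1039]
[ 0.5234 -0.2621  0.0905] [ 0.5445 -0.2454  0.1085]
[ 0.5617 -0.2594  0.0885] [ 0.5832 -0.2429  0.108 ]
tray [ 0.5243 -0.3226  0.1481] [ 0.5833 -0.2631  0.1686]
tray 18938 c 554.1 -293.1 w 56.6 h 56.7 a 3.65 zmed 0.1512
```

servo_tool:
  motion:
    - [[0.3, 0.05, -0.05, 0, 0], [0.3, 0, 0, -0.5, 0], [0.3, 0, 0, -0.7, 0], [0.3, 0, 0, -0.7, 0], [0.3, 0, 0, -0.7, 0], [0.3, 0, 0, -0.5, 0], [0.3, 0, 0, -0.25, 0], [0.3, 0, 0, -0.07, 0], [0.3, 0, 0, 0, 0], [0.3, 0, 0, 0, 0]]

```text
t: 6.0
eef_pos: [0.5596, -0.3347, 0.0401]
tool_rot: [0.001, 0.683, 0.73, 0.0]
contact_force: [0.5, 0.0, -1.6]
gripper_width: 0.643
grasp_force: 45.3
```

servo_tool:
  motion:
    - [[0.3, 0, 0, -0.05, 0], [0.3, 0, 0, 0, 0], [0.85, 0, 0, 0, 0], [0.85, 0, 0, 0, 0], [0.85, 0, 0, 0, 0], [0.85, 0, 0, 0.3, 0], [0.85, 0, 0, 0.9, 0], [0.85, 0, 0, 1, 0], [0.85, 0, 0, 1, 0], [0.85, 0, 0, 1, 0], [0.85, 0, 0, 1, 0], [0.85, 0, 0, 1, 0], [0.85, 0, 0, 0.9, 0], [0.85, 0, 0, 0, 0], [0.85, 0, 0, 0, 0]]

```text
t: 7.5
eef_pos: [0.5593, -0.3343, 0.3229]
tool_rot: [0.001, 0.683, 0.73, 0.0]
contact_force: [0.1, 0.1, 0.3]
gripper_width: 0.846
grasp_force: 0.0
```

```bash
python3 - <<'E'
from h import *
o=bot.get_obs(); print(o['t'],o['eef_pos'],o['tool_rot'],o['q'])
im,d,c,P=shot('wrist'); save('w4',im); np.savez('w4.npz',im=im,d=d,P=P)
E
```

```text
7.5 [ 0.55928485 -0.33432635  0.32290803] [1.20583538e-03 6.83229126e-01 7.30202999e-01 2.97683264e-04] [ 0.68464172  0.4076991  -0.33487457  1.51494529  0.13857964  1.23983201
  0.39690572]
```

View pics/w4.png

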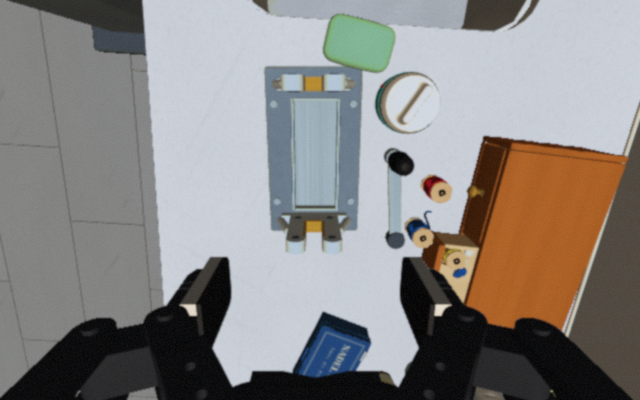

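The tray sits flat between the frames at (315,152), centred. Next, over to the rack.

servo_tool:
  motion:
    - [[1, -0.09, 0.93, 0, 0.735], [1, -0.09, 0.93, 0, 0.735], [1, -0.09, 0.93, 0, 0.735], [1, -0.09, 0.93, 0, 0.735], [1, -0.09, 0.93, 0, 0.735], [1, -0.09, 0.93, 0, 0.735], [1, -0.09, 0.93, 0, 0.735], [1, -0.09, 0.93, 0, 0.735], [1, -0.09, 0.93, 0, 0.735], [1, -0.09, 0.93, 0, 0.735], [1, -0.09, 0.93, 0, 0.735], [1, -0.09, 0.93, 0, 0.735], [1, -0.09, 0.93, 0, 0.735], [1, -0.09, 0.93, 0, 0.735], [1, -0.09, 0.93, 0, 0.735], [1, -0.09, 0.93, 0, 0.735], [1, -0.09, 0.93, 0, 0.735], [1, 0, 0, 0, 0], [1, 0, 0, 0, 0], [1, 0, 0, 0, 0]]

```text
t: 9.55
eef_pos: [0.498, 0.2965, 0.3202]
tool_rot: [-0.001, 0.003, 1.0, -0.001]
contact_force: [0.0, -1.2, -0.3]
gripper_width: 1.001
grasp_force: 0.0
```

```bash
python3 - <<'E'
from h import *
o=bot.get_obs(); print(o['t'],o['eef_pos'],o['tool_rot'],o['q'])
im,d,c,P=shot('wrist'); save('w5',im); np.savez('w5.npz',im=im,d=d,P=P)
Z=np.load('w4.npz');P=Z['P'];z=P[...,2]
for b in((260,60,370,95),(270,208,355,258)):
    t=P[box((z>.1)&(z<.113),*b)]; i=t[:,0]<.559 if b[1]>100 else t[:,0]<.553
    print(len(t),t.min(0).round(4),t.max(0).round(4),'inner',t[i][:,0].max(),t[~i][:,0].min())
t=P[box((z>.016)&(z<.04),285,95,345,212)];rect('tray',t)
E
```

```text
9.55 [0.49797156 0.2965195  0.32019785] [-7.68911870e-04  3.47214491e-03  9.99993304e-01 -8.63530239e-04] [ 0.01777642  0.3839353  -0.86145164  1.66338642  0.30550603  1.23822489
  0.65442706]
678 [ 0.5243 -0.2612  0.1   ] [ 0.5829 -0.2436  0.1082] inner 0.5432753995088421 0.5626629352626636
516 [ 0.5347 -0.425   0.1   ] [ 0.5935 -0.4069  0.1084] inner 0.5543960449120215 0.5737609489202155
tray 1216 c 560.8 -334.5 w 56.0 h 132.8 a 3.76 zmed 0.0288
```

View pics/w5.png

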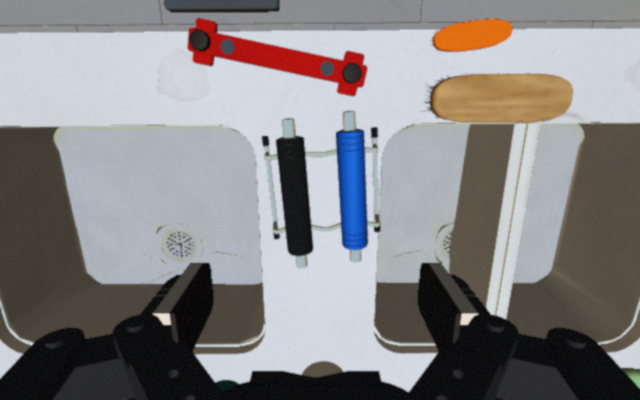

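Both rollers lie in the rack, black from (289,128) to (301,262) and blue from (349,120) to (355,256); the bar runs from (200,40) to (352,73).

```bash
cat > roll.py <<'E'
from h import *
def fit(im,P,c,which,b,zc=.040,bar=.028):
    hsv=cv2.cvtColor(im,cv2.COLOR_RGB2HSV).astype(int);H,S,V=hsv[...,0],hsv[...,1],hsv[...,2]
    z=P[...,2]
    m={'blue':(H>100)&(H<125)&(S>150),'black':(V<60),'red':((H<6)|(H>174))&(S>150)}[which]
    m=big(box(m,*b))
    (cx,cy),(w,h),a=cv2.minAreaRect(np.argwhere(m)[:,::-1].astype(np.float32))
    p=ray(cx,cy,c,zc)
    cor=cv2.boxPoints(((cx,cy),(w,h),a)); X=np.array([ray(u,v,c,zc) for u,v in cor])
    print(which,m.sum(),'ray at z',zc,p.round(4),'len/width',np.linalg.norm(X[0]-X[1]).round(4),np.linalg.norm(X[1]-X[2]).round(4))
    q=P[m]; top=np.percentile(q[:,2],95)
    t=q[(q[:,2]>top-.006)&(q[:,2]<top+.004)]
    vx,vy,x0,y0=cv2.fitLine(t[:,:2].astype(np.float32),cv2.DIST_HUBER,0,.001,.001).ravel()
    if vx<0: vx,vy=-vx,-vy
    s=(t[:,:2]-[x0,y0])@[vx,vy]; mid=(s.min()+s.max())/2
    print('  depth: top z %.4f  mid %.4f %.4f  len %.4f dir %.2f deg'%(top,x0+mid*vx,y0+mid*vy,np.ptp(s),np.degrees(np.arctan2(vy,vx))))
E
python3 - <<'E'
from roll import *
Z=np.load('w5.npz');c=bot.get_calibration('wrist')
fit(Z['im'],Z['P'],c,'black',(270,105,320,270));fit(Z['im'],Z['P'],c,'blue',(328,105,385,270));fit(Z['im'],Z['P'],c,'red',(180,10,380,110),.02)
E
```

```text
black 2870 ray at z 0.04 [0.5413 0.2704 0.04  ] len/width 0.0297 0.1449
  depth: top z 0.0559  mid 0.5410 0.2719  len 0.1383 dir 3.88 deg
blue 2903 ray at z 0.04 [0.5348 0.3389 0.04  ] len/width 0.0289 0.1447
  depth: top z 0.0560  mid 0.5340 0.3386  len 0.1388 dir 3.78 deg
red 3820 ray at z 0.02 [0.3866 0.2522 0.02  ] len/width 0.0451 0.1965
  depth: top z 0.0293  mid 0.3872 0.2548  len 0.1956 dir 78.06 deg
```

servo_tool:
  motion:
    - [[0.65, 0.36, -0.21, -0.6, 0.31], [0.65, 0.36, -0.21, -0.8, 0.31], [0.65, 0.36, -0.21, -0.8, 0], [0.65, 0, 0, -0.8, 0], [0.65, 0, 0, -0.8, 0], [0.65, 0, 0, -0.8, 0], [0.65, 0, 0, -0.8, 0], [0.65, 0, 0, -0.7, 0], [0.65, 0, 0, -0.5, 0], [0.65, 0, 0, -0.25, 0], [0.65, 0, 0, 0, 0], [0.65, 0, 0, 0, 0]]

```text
t: 10.8
eef_pos: [0.5417, 0.2727, 0.0481]
tool_rot: [0.0, -0.034, 0.999, 0.0]
contact_force: [-0.1, -0.5, 0.9]
gripper_width: 0.649
grasp_force: 0.0
```

servo_tool:
  motion:
    - [[0.65, 0, -0.03, -0.04, 0], [0.1, 0, 0, 0, 0], [0.1, 0, 0, 0, 0], [0.1, 0, 0, 0, 0], [0.1, 0, 0, 0, 0], [0.1, 0, 0, 0, 0], [0.1, 0, 0, 0, 0], [0.1, 0, 0, 0, 0]]
  newtons: 60

```text
t: 11.6
eef_pos: [0.5415, 0.272, 0.0466]
tool_rot: [0.001, -0.035, 0.999, 0.0]
contact_force: [-0.6, -0.9, 5.7]
gripper_width: 0.355
grasp_force: 59.3
```

servo_tool:
  motion:
    - [[0.1, 0, 0, 0.4, 0], [0.1, 0, 0, 0.8, 0], [0.1, 0, 0, 0.9, 0], [0.1, 0, 0, 0.9, 0], [0.1, -0.1, -0.4, 0.9, -0.3], [0.1, -0.1, -0.8, 0, -0.7], [0.1, -0.1, -0.89, 0, -0.77], [0.1, -0.1, -0.89, 0, -0.77], [0.1, -0.1, -0.89, 0, -0.77], [0.1, -0.1, -0.89, 0, -0.77], [0.1, -0.1, -0.89, 0, -0.77], [0.1, -0.1, -0.89, 0, -0.77], [0.1, 0, -0.89, 0, -0.77], [0.1, 0, -0.89, 0, -0.77], [0.1, 0, -0.89, 0, -0.77], [0.1, 0, -0.89, 0, -0.77], [0.1, 0, -0.89, 0, -0.77], [0.1, 0, 0, 0, 0], [0.1, 0, 0, 0, 0]]

```text
t: 13.5
eef_pos: [0.5084, -0.1684, 0.2018]
tool_rot: [-0.0, 0.509, 0.861, 0.0]
contact_force: [-0.8, 1.1, -3.8]
gripper_width: 0.355
grasp_force: 60.1
```

servo_tool:
  motion:
    - [[0.1, 0.25, -0.83, 0, -0.72], [0.1, 0.25, -0.83, 0, -0.72], [0.1, 0.25, -0.83, 0, -0.72], [0.1, 0.25, -0.83, 0, -0.73], [0.1, 0.25, -0.83, 0, -0.73], [0.1, 0, 0, 0, 0], [0.1, 0, 0, 0, 0], [0.1, 0, 0, 0, 0]]

```text
t: 14.3
eef_pos: [0.5594, -0.3313, 0.2016]
tool_rot: [-0.001, 0.681, 0.732, 0.001]
contact_force: [-0.2, 0.5, -3.0]
gripper_width: 0.352
grasp_force: 60.2
```

```bash
python3 - <<'E'
from h import *
o=bot.get_obs(); print(o['t'],o['eef_pos'],o['tool_rot'],o['q'])
im,d,c,P=shot('wrist'); save('w6',im); np.savez('w6.npz',im=im,d=d,P=P,c=c)
E
```

```text
14.3 [ 0.55939361 -0.33130039  0.20161802] [-7.33507873e-04  6.80772012e-01  7.32494765e-01  5.90831111e-04] [ 0.6808609   0.50837542 -0.33475828  1.64870786  0.18719331  1.01729839
  0.35963697]
```

View pics/w6.png

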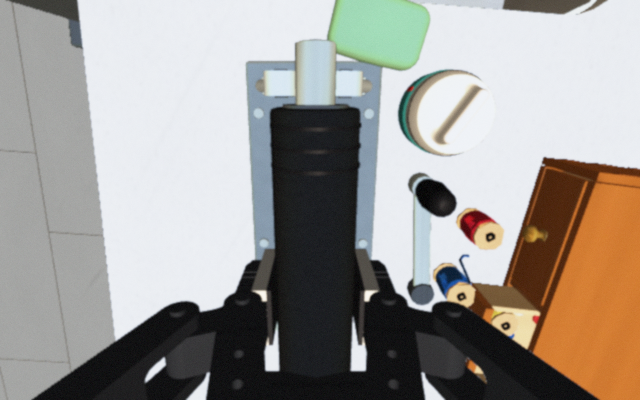

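The black roller is held over the wringer with its left journal at (315,72), between the frame tips at (273,83) and (352,83). I'll measure the offset.

```bash
cat > held.py <<'E'
from h import *
def held(P,zlo,zhi):
    z=P[...,2]
    m=box((z>zlo)&(z<zhi),260,20,375,250); t=P[m]
    print('held top',t[:,2].max().round(4))
    xs=[]
    yend=t[:,1].max()
    for y0 in np.arange(yend-.004,yend-.08,-.006):
        s=t[abs(t[:,1]-y0)<.002]
        if len(s)>5: xs.append([y0,(s[:,0].min()+s[:,0].max())/2,np.ptp(s[:,0]),s[:,2].max()])
    xs=np.array(xs); print(xs.round(4)); print('yend',yend.round(4))
    w=xs[:,2]<.02; 
    k=np.polyfit(xs[:,0],xs[:,1],1); print('slope deg',-np.degrees(np.arctan(k[0])),'x at y=-.2524',np.polyval(k,-.2524),'x at -.334',np.polyval(k,-.334))
E
python3 - <<'E'
from held import *
held(np.load('w6.npz')['P'],.165,.235)
E
```

```text
held top 0.2123
[[-0.245   0.5542  0.014   0.2029]
 [-0.251   0.5543  0.0138  0.2029]
 [-0.257   0.555   0.0136  0.2033]
 [-0.263   0.5556  0.031   0.2115]
 [-0.269   0.5556  0.0318  0.2123]
 [-0.275   0.5563  0.0321  0.2119]
 [-0.281   0.5567  0.0319  0.2123]
 [-0.287   0.5571  0.0321  0.2119]
 [-0.293   0.5576  0.0317  0.2117]
 [-0.299   0.5575  0.0312  0.2115]
 [-0.305   0.5584  0.0318  0.2116]
 [-0.311   0.5584  0.0314  0.2105]]
yend -0.241
slope deg 3.8730249089386106 x at y=-.2524 0.5546645176835411 x at -.334 0.5601888526642562
```

servo_tool:
  motion:
    - [[0.1, -0.04, -0.05, 0, 0], [0.1, 0, 0, -0.6, 0], [0.1, 0, 0, -0.7, 0], [0.1, 0, 0, -0.6, 0], [0.1, 0, 0, -0.5, 0], [0.1, 0, 0, -0.5, 0], [0.1, 0, 0, -0.4, 0], [0.1, 0, 0, -0.2, 0], [0.1, 0, 0, -0.05, 0], [0.1, 0, 0, 0, 0], [0.1, 0, 0, 0, 0]]

```text
t: 15.45
eef_pos: [0.5581, -0.3363, 0.0607]
tool_rot: [0.001, 0.682, 0.731, 0.0]
contact_force: [-0.4, -0.3, -2.4]
gripper_width: 0.354
grasp_force: 60.3
```

servo_tool:
  motion:
    - [[0.1, 0, 0.06, -0.05, 0], [0.1, 0, 0, -0.03, 0], [0.1, 0, 0, 0, 0], [0.6, 0, 0, 0, 0], [0.6, 0, 0, 0, 0], [0.6, 0, 0, 0, 0], [0.6, 0, 0, 0.3, 0], [0.6, 0, 0, 0.9, 0], [0.6, 0, 0, 1, 0], [0.6, 0, 0, 1, 0], [0.6, 0, 0, 1, 0], [0.6, 0, 0, 1, 0], [0.6, 0, 0, 1, 0], [0.6, 0, 0, 0, 0], [0.6, 0, 0, 0, 0]]

```text
t: 16.95
eef_pos: [0.5579, -0.3336, 0.3065]
tool_rot: [0.002, 0.682, 0.731, 0.0]
contact_force: [-0.1, 0.6, 0.9]
gripper_width: 0.598
grasp_force: 0.0
```

```bash
python3 - <<'E'
from h import *
o=bot.get_obs(); print(o['t'],o['eef_pos'],o['tool_rot'])
im,d,c,P=shot('wrist'); save('w7',im); np.savez('w7.npz',im=im,d=d,P=P,c=c)
from roll import *
fit(im,P,c,'black',(285,95,345,225),.052)
z=P[...,2]
E
```

```text
16.95 [ 0.55785175 -0.3335914   0.30648436] [1.50440235e-03 6.82131118e-01 7.31228236e-01 3.76611878e-04]
black 3547 ray at z 0.052 [ 0.5582 -0.3303  0.052 ] len/width 0.1385 0.0377
  depth: top z 0.0679  mid 0.5591 -0.3324  len 0.1340 dir -86.14 deg
```

View pics/w7.png

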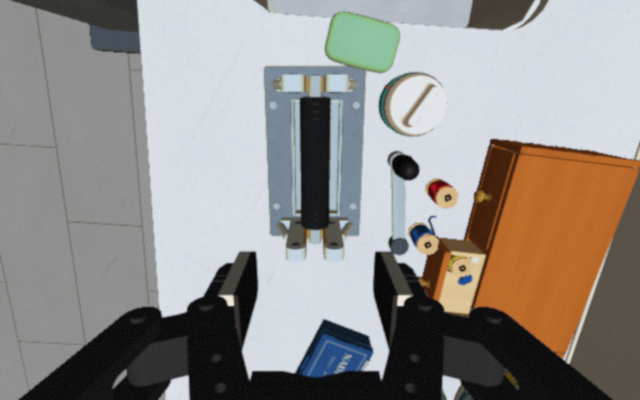

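The black roller is seated: its top reads z = 0.0679, so the axis is at 0.052. Now the blue one.

servo_tool:
  motion:
    - [[0.65, -0.033, 0.933, 0, 0.726], [0.65, -0.033, 0.933, 0, 0.726], [0.65, -0.033, 0.933, 0, 0.726], [0.65, -0.033, 0.933, 0, 0.726], [0.65, -0.033, 0.933, 0, 0.726], [0.65, -0.033, 0.933, 0, 0.726], [0.65, -0.033, 0.933, 0, 0.726], [0.65, -0.033, 0.933, 0, 0.726], [0.65, -0.033, 0.933, 0, 0.726], [0.65, -0.033, 0.933, 0, 0.726], [0.65, -0.033, 0.933, 0, 0.726], [0.65, -0.033, 0.933, 0, 0.726], [0.65, -0.033, 0.933, 0, 0.726], [0.65, -0.033, 0.933, 0, 0.726], [0.65, -0.033, 0.933, 0, 0.726], [0.65, -0.033, 0.933, 0, 0.726], [0.65, -0.033, 0.933, 0, 0.726], [0.65, -0.033, 0.933, 0, 0.726], [0.65, 0, 0, 0, 0], [0.65, 0, 0, 0, 0]]

```text
t: 19.0
eef_pos: [0.5326, 0.3387, 0.3029]
tool_rot: [-0.001, -0.034, 0.999, -0.0]
contact_force: [-0.2, -0.7, -0.0]
gripper_width: 0.651
grasp_force: 0.0
```

```bash
python3 - <<'E'
from roll import *
o=bot.get_obs(); print(o['t'],o['eef_pos'],o['tool_rot'])
c=bot.get_calibration('wrist');im,d,c,P=shot('wrist')
fit(im,P,c,'blue',(250,80,400,270));fit(im,P,c,'red',(120,0,380,110),.02)
E
```

```text
19.0 [0.53262287 0.33865217 0.30285666] [-1.43547651e-03 -3.42548495e-02  9.99411976e-01 -4.97093401e-04]
blue 3374 ray at z 0.04 [0.5336 0.3382 0.04  ] len/width 0.0282 0.1434
  depth: top z 0.0560  mid 0.5345 0.3391  len 0.1382 dir 3.88 deg
red 3688 ray at z 0.02 [0.3874 0.2566 0.02  ] len/width 0.0438 0.1864
  depth: top z 0.0290  mid 0.3914 0.2573  len 0.1903 dir 83.96 deg
```

servo_tool:
  motion:
    - [[0.65, 0.03, 0, -0.6, 0], [0.65, 0, 0, -0.9, 0], [0.65, 0, 0, -0.9, 0], [0.65, 0, 0, -0.9, 0], [0.65, 0, 0, -0.9, 0], [0.65, 0, 0, -0.8, 0], [0.65, 0, 0, -0.7, 0], [0.65, 0, 0, -0.5, 0], [0.65, 0, 0, -0.2, 0], [0.65, 0, 0, 0, 0], [0.1, 0, 0, 0, 0], [0.1, 0, 0, 0, 0], [0.1, 0, 0, 0, 0], [0.1, 0, 0, 0, 0], [0.1, 0, 0, 0, 0], [0.1, 0, 0, 0, 0]]

```text
t: 20.65
eef_pos: [0.5357, 0.3396, 0.0504]
tool_rot: [0.001, -0.033, 0.999, 0.001]
contact_force: [-1.0, 1.9, 6.6]
gripper_width: 0.352
grasp_force: 59.5
```

servo_tool:
  motion:
    - [[0.1, 0, 0, 0.4, 0], [0.1, 0, 0, 0.8, 0], [0.1, 0, 0, 0.9, 0], [0.1, 0, 0, 0.9, 0], [0.1, -0.1, -0.4, 0.9, -0.3], [0.1, -0.1, -0.8, 0, -0.6], [0.1, -0.1, -0.9, 0, -0.72], [0.1, -0.1, -0.9, 0, -0.72], [0.1, -0.1, -0.9, 0, -0.72], [0.1, -0.1, -0.9, 0, -0.72], [0.1, -0.1, -0.9, 0, -0.72], [0.1, -0.1, -0.9, 0, -0.72], [0.1, 0, -0.9, 0, -0.72], [0.1, 0, -0.9, 0, -0.72], [0.1, 0, -0.9, 0, -0.72], [0.1, 0, -0.9, 0, -0.72], [0.1, 0, -0.9, 0, -0.72], [0.1, 0, -0.9, 0, -0.72], [0.1, 0, 0, 0, 0], [0.1, 0, 0, 0, 0]]

```text
t: 22.65
eef_pos: [0.5022, -0.1426, 0.2049]
tool_rot: [-0.0, 0.514, 0.858, -0.0]
contact_force: [-0.2, 0.8, -2.3]
gripper_width: 0.35
grasp_force: 59.8
```

servo_tool:
  motion:
    - [[0.1, 0.235, -0.8, 0, -0.59], [0.1, 0.235, -0.8, 0, -0.59], [0.1, 0.235, -0.8, 0, -0.59], [0.1, 0.235, -0.8, 0, -0.59], [0.1, 0.235, -0.8, 0, -0.59], [0.1, 0.235, -0.79, 0, -0.58], [0.1, 0, 0, 0, 0], [0.1, 0, 0, 0, 0], [0.1, 0, 0, 0, 0]]

```text
t: 23.55
eef_pos: [0.5596, -0.3308, 0.2046]
tool_rot: [-0.001, 0.681, 0.732, 0.001]
contact_force: [-0.1, 0.7, -3.1]
gripper_width: 0.354
grasp_force: 59.8
```

```bash
python3 - <<'E'
from held import *
o=bot.get_obs(); print(o['t'],o['eef_pos'],o['tool_rot'])
im,d,c,P=shot('wrist'); save('w8',im); np.savez('w8.npz',im=im,d=d,P=P,c=c)
held(P,.165,.235)
E
```

```text
23.55 [ 0.5596295  -0.3308425   0.20455624] [-6.32658264e-04  6.80928995e-01  7.32348965e-01  5.44616819e-04]
held top 0.2117
[[-0.2426  0.554   0.0141  0.2031]
 [-0.2486  0.5547  0.0138  0.2025]
 [-0.2546  0.555   0.0138  0.2025]
 [-0.2606  0.5554  0.0313  0.2106]
 [-0.2666  0.556   0.0317  0.2114]
 [-0.2726  0.5563  0.0321  0.2113]
 [-0.2786  0.5568  0.032   0.2113]
 [-0.2846  0.5574  0.0311  0.2109]
 [-0.2906  0.5577  0.032   0.2108]
 [-0.2966  0.5583  0.0313  0.2107]
 [-0.3026  0.5585  0.0321  0.2114]
 [-0.3086  0.5591  0.0314  0.211 ]
 [-0.3146  0.5593  0.0322  0.2058]]
yend -0.2386
slope deg 4.26580398572214 x at y=-.2524 0.5548542513641085 x at -.334 0.5609408114614219
```

servo_tool:
  motion:
    - [[0.1, -0.05, -0.03, 0, 0], [0.1, 0, 0, -0.6, 0], [0.1, 0, 0, -0.6, 0], [0.1, 0, 0, -0.5, 0], [0.1, 0, 0, -0.4, 0], [0.1, 0, 0, -0.3, 0], [0.1, 0, 0, -0.2, 0], [0.1, 0, 0, -0.1, 0], [0.1, 0, 0, 0, 0], [0.1, 0, 0, 0, 0]]

```text
t: 24.6
eef_pos: [0.5578, -0.3348, 0.0972]
tool_rot: [0.001, 0.682, 0.731, 0.0]
contact_force: [0.2, 0.3, -2.0]
gripper_width: 0.347
grasp_force: 59.9
```

servo_tool:
  motion:
    - [[0.1, 0, 0.03, -0.06, 0], [0.1, 0, 0, -0.04, 0], [0.1, 0, 0, 0, 0], [0.6, 0, 0, 0, 0], [0.6, 0, 0, 0, 0], [0.6, 0, 0, 0, 0], [0.6, 0, 0, 0.3, 0], [0.6, 0, 0, 0.9, 0], [0.6, 0, 0, 1, 0], [0.6, 0, 0, 1, 0], [0.6, 0, 0, 1, 0], [0.6, 0, 0, 1, 0], [0.6, 0, 0, 0, 0], [0.6, 0, 0, 0, 0]]

```text
t: 26.0
eef_pos: [0.5577, -0.3335, 0.3025]
tool_rot: [0.001, 0.682, 0.731, 0.0]
contact_force: [0.4, 0.5, -1.0]
gripper_width: 0.603
grasp_force: 0.0
```

```bash
python3 - <<'E'
from roll import *
o=bot.get_obs(); print(o['t'],o['eef_pos'],o['tool_rot'])
im,d,c,P=shot('wrist'); save('w9',im); np.savez('w9.npz',im=im,d=d,P=P,c=c)
fit(im,P,c,'blue',(270,60,360,250),.084)
E
```

```text
26.0 [ 0.55768769 -0.33347973  0.30245914] [1.47258274e-03 6.82232444e-01 7.31133776e-01 3.52635555e-04]
blue 4429 ray at z 0.084 [ 0.5596 -0.3307  0.084 ] len/width 0.0295 0.1439
  depth: top z 0.0998  mid 0.5595 -0.3322  len 0.1384 dir -85.86 deg
```

View pics/w9.png

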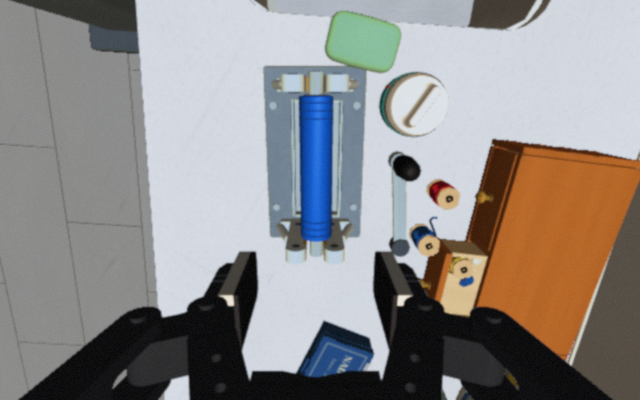

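The blue roller is seated (top z = 0.0998, so the axis is at 0.084). Now the pressure bar.

servo_tool:
  motion:
    - [[0.8, -0.1, 0.9, 0, -0.15], [0.8, -0.1, 0.9, 0, -0.15], [0.8, -0.1, 0.9, 0, -0.15], [0.8, -0.1, 0.9, 0, -0.15], [0.8, -0.1, 0.9, 0, -0.15], [0.8, -0.1, 0.9, 0, -0.15], [0.8, -0.1, 0.9, 0, -0.15], [0.8, -0.1, 0.9, 0, -0.15], [0.8, -0.4, 0.9, 0, -0.15], [0.8, -0.4, 0.9, 0, -0.15], [0.8, -0.4, 0.9, 0, -0.15], [0.8, -0.4, 0.9, 0, -0.15], [0.8, -0.4, 0.9, 0, -0.15], [0.8, -0.4, 0.9, 0, -0.15], [0.8, -0.4, 0.9, 0, -0.1], [0.8, -0.35, 0.8, 0, -0.1], [0.8, 0, 0, 0, 0], [0.8, 0, 0, 0, 0]]

```text
t: 27.85
eef_pos: [0.3985, 0.2385, 0.2995]
tool_rot: [-0.0, 0.776, 0.631, -0.001]
contact_force: [0.1, 0.1, -0.2]
gripper_width: 0.801
grasp_force: 0.0
```

```bash
python3 - <<'E'
from h import *
o=bot.get_obs(); print(o['t'],o['eef_pos'],o['tool_rot'],o['q'])
im,d,c,P=shot('wrist'); save('w10',im); np.savez('w10.npz',im=im,d=d,P=P)
hsv=cv2.cvtColor(im,cv2.COLOR_RGB2HSV).astype(int);z=P[...,2]
m=big(((hsv[...,0]<6)|(hsv[...,0]>174))&(hsv[...,1]>150)); q=P[m]; print(np.percentile(q[:,2],[5,50,95]))
m2=big((z>.018)&(z<.06)&cv2.dilate(m.astype(np.uint8),np.ones((15,15))).astype(bool)); rect('all',P[m2])
t=q[(q[:,2]>.024)]
vx,vy,x0,y0=cv2.fitLine(t[:,:2].astype(np.float32),cv2.DIST_HUBER,0,.001,.001).ravel(); print(x0,y0,np.degrees(np.arctan2(vy,vx)))
E
```

```text
27.85 [0.39847832 0.23849654 0.29946669] [-1.66623694e-04  7.75663531e-01  6.31145606e-01 -1.13242924e-03] [-0.01904315  0.13935766 -0.70649047  1.94210027  0.10101247  1.09753741
 -0.97183183]
[0.02472646 0.0272564  0.02915732]
all 4640 c 387.3 254.5 w 45.8 h 196.5 a -11.83 zmed 0.0274
0.3891785 0.26384765 78.0096
```

View pics/w10.png

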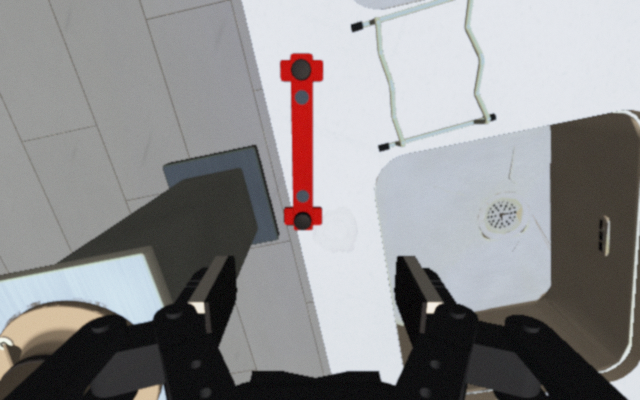

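The bar lies at (302,145) in view, already parallel to the fingers. Descend and grip at its middle.

servo_tool:
  motion:
    - [[0.7, -0.14, 0.2, -0.6, 0], [0.7, -0.14, 0.2, -0.9, 0], [0.7, 0, 0, -0.9, 0], [0.7, 0, 0, -0.9, 0], [0.7, 0, 0, -0.9, 0], [0.7, 0, 0, -0.9, 0], [0.7, 0, 0, -0.7, 0], [0.7, 0, 0, -0.5, 0], [0.7, 0, 0, -0.25, 0], [0.7, 0, 0, -0.1, 0], [0.7, 0, 0, 0, 0], [0.7, 0, 0, 0, 0]]

```text
t: 29.1
eef_pos: [0.3888, 0.2547, 0.0353]
tool_rot: [0.0, 0.777, 0.63, 0.001]
contact_force: [-0.1, 0.3, 1.0]
gripper_width: 0.698
grasp_force: 0.0
```

servo_tool:
  motion:
    - [[0.7, -0.03, 0, -0.1, 0], [0.7, 0, 0, 0, 0], [0.05, 0, 0, 0, 0], [0.05, 0, 0, 0, 0], [0.05, 0, 0, 0, 0], [0.05, 0, 0, 0, 0], [0.05, 0, 0, 0, 0], [0.05, 0, 0, 0, 0], [0.05, 0, 0, 0, 0], [0.05, 0, 0, 0, 0]]
  newtons: 70

```text
t: 30.1
eef_pos: [0.3871, 0.2547, 0.0309]
tool_rot: [0.0, 0.776, 0.63, 0.0]
contact_force: [-0.5, -0.4, 4.1]
gripper_width: 0.266
grasp_force: 68.6
```

servo_tool:
  motion:
    - [[0.05, 0, 0, 0.4, 0], [0.05, 0, 0, 0.9, 0], [0.05, 0, 0, 0.9, 0], [0.05, 0, 0, 0.9, 0], [0.05, 0, 0, 0.9, 0], [0.05, 0.35, -0.4, 0.7, 0.1], [0.05, 0.35, -0.8, 0, 0.15], [0.05, 0.35, -0.87, 0, 0.15], [0.05, 0.35, -0.87, 0, 0.15], [0.05, 0.35, -0.87, 0, 0.15], [0.05, 0.35, -0.87, 0, 0.15], [0.05, 0.35, -0.87, 0, 0.15], [0.05, 0.35, -0.87, 0, 0.15], [0.05, 0.15, -0.87, 0, 0.15], [0.05, 0.15, -0.87, 0, 0.15], [0.05, 0.15, -0.87, 0, 0.15], [0.05, 0.15, -0.87, 0, 0.15], [0.05, 0, 0, 0, 0], [0.05, 0, 0, 0, 0]]

```text
t: 32.0
eef_pos: [0.5221, -0.1422, 0.2177]
tool_rot: [-0.001, 0.707, 0.707, -0.0]
contact_force: [0.3, 1.3, -3.2]
gripper_width: 0.263
grasp_force: 69.7
```

servo_tool:
  motion:
    - [[0.05, 0.15, -0.8, 0, 0.095], [0.05, 0.15, -0.8, 0, 0.095], [0.05, 0.15, -0.8, 0, 0.095], [0.05, 0.15, -0.8, 0, 0.095], [0.05, 0.15, -0.8, 0, 0.095], [0.05, 0.15, -0.78, 0, 0.095], [0.05, 0, 0, 0, 0], [0.05, 0, 0, 0, 0], [0.05, 0, 0, 0, 0]]

```text
t: 32.9
eef_pos: [0.5592, -0.3301, 0.2182]
tool_rot: [-0.001, 0.68, 0.733, 0.0]
contact_force: [0.0, 0.9, -2.9]
gripper_width: 0.266
grasp_force: 69.6
```

```bash
python3 - <<'E'
from h import *
o=bot.get_obs(); print(o['t'],o['eef_pos'],o['tool_rot'])
im,d,c,P=shot('wrist'); save('w11',im); np.savez('w11.npz',im=im,d=d,P=P)
z=P[...,2];hsv=cv2.cvtColor(im,cv2.COLOR_RGB2HSV).astype(int)
m=big(((hsv[...,0]<6)|(hsv[...,0]>174))&(hsv[...,1]>150)); q=P[m]
t=q[(q[:,2]>.15)&(q[:,2]<.26)]; print('z',np.percentile(t[:,2],[2,50,98]),'yend',t[:,1].max())
for y0 in np.arange(t[:,1].max()-.003,t[:,1].max()-.09,-.004):
    s=t[abs(t[:,1]-y0)<.0015]; s=s[s[:,2]>np.median(s[:,2])-.004]
    print(y0.round(4),((s[:,0].min()+s[:,0].max())/2).round(4),np.ptp(s[:,0]).round(4),np.median(s[:,2]).round(4))
E
```

```text
32.9 [ 0.55921623 -0.33010583  0.2182323 ] [-6.75860627e-04  6.80384492e-01  7.32854889e-01  4.44233652e-04]
z [0.21157109 0.2143793  0.21637323] yend -0.23085608650942732
-0.2339 0.5529 0.0228 0.2145
-0.2379 0.5545 0.0421 0.2134
-0.2419 0.5535 0.045 0.2127
-0.2459 0.5537 0.0454 0.2128
-0.2499 0.5539 0.0451 0.2128
-0.2539 0.5543 0.0449 0.2129
-0.2579 0.5539 0.0438 0.2138
-0.2619 0.555 0.023 0.2147
-0.2659 0.5552 0.0233 0.2147
-0.2699 0.5554 0.0236 0.2145
-0.2739 0.5559 0.023 0.2145
-0.2779 0.5562 0.0233 0.2144
-0.2819 0.5564 0.0234 0.2147
-0.2859 0.5565 0.0233 0.2146
-0.2899 0.557 0.0232 0.2147
-0.2939 0.5572 0.0234 0.2147
-0.2979 0.5575 0.0235 0.2146
-0.3019 0.5579 0.0229 0.2147
-0.3059 0.5582 0.0232 0.2146
-0.3099 0.5585 0.0235 0.2145
-0.3139 0.5588 0.0237 0.2146
-0.3179 0.5591 0.0239 0.2146
```

View pics/w11.png

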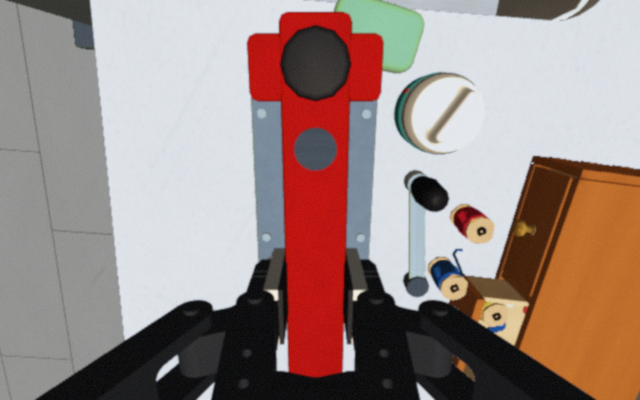

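servo_tool:
  motion:
    - [[0.05, -0.04, -0.06, -0.2, -0.04], [0.05, 0, 0, -0.5, 0], [0.05, 0, 0, -0.5, 0], [0.05, 0, 0, -0.4, 0], [0.05, 0, 0, -0.15, 0], [0.05, 0, 0, 0, 0], [0.05, 0, 0, 0, 0], [0.05, 0, 0, 0, 0]]

```text
t: 33.75
eef_pos: [0.558, -0.3352, 0.1496]
tool_rot: [0.001, 0.683, 0.73, 0.0]
contact_force: [0.5, -0.3, -3.3]
gripper_width: 0.265
grasp_force: 69.6
```

```bash
python3 - <<'E'
from h import *
o=bot.get_obs(); print(o['t'],o['eef_pos'],o['tool_rot'])
im,d,c,P=shot('wrist'); save('w12',im); np.savez('w12.npz',im=im,d=d,P=P)
z=P[...,2];hsv=cv2.cvtColor(im,cv2.COLOR_RGB2HSV).astype(int)
m=big(((hsv[...,0]<6)|(hsv[...,0]>174))&(hsv[...,1]>150)); q=P[m]
t=q[(q[:,2]>.1)&(q[:,2]<.2)]; print('z',np.percentile(t[:,2],[2,50,98]),'yend',t[:,1].max())
L=[]
for y0 in np.arange(-.268,-.325,-.004):
    s=t[abs(t[:,1]-y0)<.0015]; s=s[s[:,2]>np.median(s[:,2])-.004]; L.append((y0,(s[:,0].min()+s[:,0].max())/2))
k=np.polyfit(*np.array(L).T,1); print(np.degrees(np.arctan(-k[0])),np.polyval(k,[-.2524,-.3342,-.416]).round(4),'want .5530 .5585 .5641')
E
```

```text
33.75 [ 0.55802153 -0.33520071  0.14962838] [9.22656615e-04 6.83116573e-01 7.30308709e-01 2.93121940e-04]
z [0.14270496 0.14572955 0.14763628] yend -0.2359900984739594
4.030387022972161 [0.553  0.5588 0.5645] want .5530 .5585 .5641
```

servo_tool:
  motion:
    - [[0.05, 0, 0, -0.2, 0], [0.05, 0, 0, -0.2, 0], [0.05, 0, 0, -0.12, 0], [0.05, 0, 0, -0.08, 0], [0.05, 0, 0, 0, 0], [0.05, 0, 0, 0, 0]]

```text
t: 34.4
eef_pos: [0.5574, -0.335, 0.1244]
tool_rot: [0.0, 0.683, 0.73, 0.0]
contact_force: [-0.3, -0.4, -3.6]
gripper_width: 0.263
grasp_force: 69.7
```

servo_tool:
  motion:
    - [[0.05, 0, 0, -0.04, 0], [0.05, 0, 0, 0, 0], [0.5, 0, 0, 0, 0], [0.5, 0, 0, 0, 0], [0.5, 0, 0, 0, 0], [0.5, 0, 0, 0.3, 0], [0.5, 0, 0, 0.8, 0], [0.5, 0, 0, 1, 0], [0.5, 0, 0, 1, 0], [0.5, 0, 0, 1, 0], [0.5, 0, 0, 0.8, 0], [0.5, 0, 0, 0, 0], [0.5, 0, 0, 0, 0]]

```text
t: 35.7
eef_pos: [0.5576, -0.335, 0.3204]
tool_rot: [0.001, 0.683, 0.73, 0.0]
contact_force: [-0.3, -0.1, -0.6]
gripper_width: 0.503
grasp_force: 0.0
```

```bash
python3 - <<'E'
from h import *
o=bot.get_obs(); print(o['t'],o['eef_pos'])
im,d,c,P=shot('wrist'); save('w13',im)
z=P[...,2];hsv=cv2.cvtColor(im,cv2.COLOR_RGB2HSV).astype(int)
m=big(((hsv[...,0]<6)|(hsv[...,0]>174))&(hsv[...,1]>150)); q=P[m]
for lo in(-.26,-.3,-.34,-.38,-.41): s=q[abs(q[:,1]-lo)<.006]; print(lo,np.median(s[:,2]).round(4),((s[:,0].min()+s[:,0].max())/2).round(4))
print(q[:,1].min(),q[:,1].max())
E
```

```text
35.7 [ 0.55756454 -0.33497231  0.32035583]
-0.26 0.1192 0.553
-0.3 0.1204 0.5557
-0.34 0.1205 0.5585
-0.38 0.1204 0.561
-0.41 0.1192 0.5632
-0.4312293184941363 -0.23529207000944413
```

View pics/w13.png

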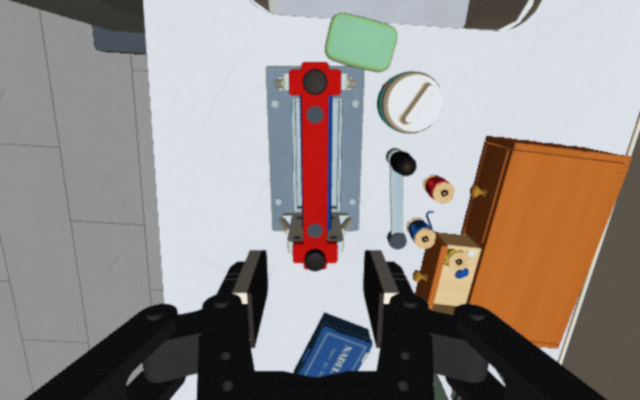

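The bar is level (top z = 0.1205, against 0.121 expected), with both pads on the frames at (315,80) and (315,258). The gripper is clear, so I'm handing in.

```bash
python3 -c "
from station import bot
print(bot.hand_in())"
```

```text
the job is handed in; nothing more can be done
None
```

The wringer is back together in the order asked and handed in at about 36 s: tray, black roller, blue roller and pressure bar each checked in place by the wrist camera, brushes not touched; the hand-in gave no verdict.

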